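# Knock a lattice tile out of its nest

### The arm

A 7-joint arm with a two-finger parallel gripper is mounted at the origin on the work surface. World frame = base frame: x ahead of the robot, y to its left, z up, the work surface at z = 0. Lengths are in m, angles in rad, forces in N, time in s.
With the tool pointing down it reaches from about 0.4 to 0.85 m from the base axis. Payload 10.4 kg.
Tool frame: the origin (TCP) lies at the very end of the fingers, on their centre line; the grasp point (between the pads) lies r.hold_point_z behind it (r.hold_point_z is the distance from the TCP to the grasp point, in m); z points along the fingers, y is the direction in which the jaws open and shut (so a half turn about z gives the same grasp; the last joint's range is limited). The gripper opens to 87 mm and grips with 3 to 60 N. Pads are 19 mm wide; open, the fingers measure 117 mm over their backs; the gripper's body (75 mm by 190 mm) begins 51 mm behind the grasp point.
Start: joints at [-1.192, 0.332, -0.065, 1.46, 0.022, 1.35, -0.088], TCP at [0.244, 0.575, 0.196] pointing down, gripper open.
Joint ranges: [-2.6, 2.6], [-0.5, 2.12], [-1.47, 1.34], [0.16, 2.42], [-1.27, 4.41], [0.06, 2.06], [-2.6, 2.6]. Speed limits (rad/s): [2.22, 2.22, 2.79, 2.79, 3.14, 3.14, 3.14].

### API

Orientations are given as a unit quaternion [x, y, z, w].
In Python, from bench import r gives the robot as it stands.
- The arm moves only by the tool send_rows, never from a script. Its argument "commands" is a list of rows, each a list of 7 numbers: the shift along the world's x, y, z normalised to -1 to 1, where 1 is 0.03 m, then the turn, a rotation vector about the world's x, y, z normalised to -1 to 1, where 1 is 5 degrees, then the gripper command: -1 is fully open, 1 is shut, values between are in proportion. In form: [[tx, ty, tz, ax, ay, az, jaw], ...]. A call has 1 to 10 rows; each row shifts and turns the pose as measured when the row begins; what a row does not reach is not made up. A row lasts 1/12 s, in which the tool goes at most 41.7 mm and 7.16 degrees, less where a joint would pass 70% of its speed; a pose out of reach is approached as far as the arm can. A call with a number of a shift or a turn outside -1 to 1 is refused whole. A call with a gripper value outside its range is refused whole. The fingers move at their own pace and stop on an object; "grip_force" is the grip in N (left out, the last holds). Time passes only in rows, so rows that do not move let the fingers close. It gives the time, the measured TCP pose, the force and the opening at its end, in the units of the state.
- r.read_state(): the state, without advancing time (a new reading comes with each control period).
- r.camera(name): name is "side" or "top"; returns the picture (420x560x3 uint8, blue, green, red); there is no depth.
- r.calibration(name): a dict with "K" (3x3 intrinsics, pixels), "R" (3x3) and "t" (3): a world point X has camera coordinates R X + t. Camera axes: x right, y down, z forward; pixel columns grow to the right and rows downward; lengths in m; the calibration is good to about 2 mm. A picture is of the moment at which its call begins. calibration takes no time and is no camera call.
- r.close_job(): hands the job in, once; it reports no verdict.
The state is a dict: "time": time; "joint_positions": joint angles; "joint_vel": joint speeds; "joint_torque": joint torques, N m; "ee_pos": TCP position; "eef_rot": TCP orientation; "ft_force": force on the tool from outside, world axes, zero at the start; "torque": the same for the moment, N m; "width": finger opening in m.
Only numpy, scipy, OpenCV 4.12 (cv2) and the standard library are available. Lean on these libraries where they do the work, as an engineer would, in place of code of your own. Each camera call takes 0.05 s, during which the arm holds its last target.

### The job

One of the two wooden jigs has a small square lattice tile sitting snugly down in its nest. Lift that jig's steel knockout handle so its rod pushes the tile up out of the nest, let go of the handle, then take the tile and set it down flat inside the empty dark wooden tray without letting it drop. Leave the handle of the other, empty jig as it is.

Things in the scene. Friction and masses are not known exactly. Their poses are not given: they have to be found in the camera images.
- tile: Square wooden lattice tile, 50 x 50 x 24 mm tall, 35 g. Origin: centre of its underside, z up, x, y along its sides. It starts on the floor of a jig's 54 x 54 mm nest, 26 mm deep, at 50 mm height. The fixed jig is a wooden block 110 x 110 mm, 76 mm tall. Fully knocked out, the tile is 19 mm higher, stands 17 mm above the jig's top and is still held sideways; grip it by two opposite sides.
- handle (a point): Centre of the steel grip bar of the jig with the tile, at 85 mm height when down, 90 mm from the nest's centre along the jig's +x. Bar 40 mm (x) x 16 mm (y) x 20 mm tall, z up; pinch its 16 mm width from above. Bar, yoke and knockout rod are one piece that slides straight up 20 mm to a stop; raising takes about 8 N and friction holds it wherever left. The rod's head starts 1 mm below the tile.
- spare_handle (a point): The same point of the grip bar of the second, identical fixed jig, whose nest is empty. This handle may stand anywhere between down and 20 mm up; it is to be left alone.
- tray: Shallow open square dark wooden tray, fixed to the table, 150 x 150 mm outside, 22 mm tall, walls and floor 5 mm thick. Origin at the centre of its underside, x and y along its sides, z up. Empty at the start.

How it is judged:
By the outcome, as a careful person would: the job done as asked, in the order asked, and still so for the second after the job is handed in, with the robot touching nothing.
It also fails if it takes over 48 s, if anything falls off the work surface, if the arm or the gripper's body presses on something with over 40 N, if the wrist force passes 120 N, or if a joint passes its speed limit or range.

## Working session

There is one attempt and no reset: what is moved stays moved. The work goes in short steps, Python scripts to look and compute and a tool call to move; the robot and the scene stay as the last step left them, time stands still between calls to the robot, and variables do not carry over. Pictures are saved under pics/ and viewed, and the job is handed in when it is done.

Besides the shell and the picture viewer there is one more tool, called after ">>>" as name([rows], argument=value, ...), one row to a line, values as JSON. send_rows: Moves the arm, as the interface text tells. Scaled input: -1 to 1 covers 0.03 m each way for a shift and 5 degrees each way for a turn. Its arguments: {"type":"object","properties":{"commands":{"type":"array"},"grip_force":{"type":"number"}},"required":["commands"]}

```bash
mkdir -p pics; ls; python3 - <<'E'
from bench import r
import cv2
for n in("top","side"):
    cv2.imwrite(f"pics/{n}0.png",r.camera(n)); c=r.calibration(n); print(n,c)
s=r.read_state(); print(s, r.hold_point_z)
E
```

```text
pics
top {'K': array([[382.73228808,   0.        , 280.75821828],
       [  0.        , 382.73228808, 208.64622349],
       [  0.        ,   0.        ,   1.        ]]), 'R': array([[ 0.00350116, -0.99996569,  0.00750673],
       [-0.98100628, -0.00489049, -0.19391431],
       [ 0.19394436, -0.00668522, -0.98098975]]), 't': array([-0.01664659,  0.56468635,  0.76978917])}
side {'K': array([[406.71442516,   0.        , 278.96602462],
       [  0.        , 406.71442516, 212.63335612],
       [  0.        ,   0.        ,   1.        ]]), 'R': array([[-0.99861545, -0.05130741, -0.01160711],
       [-0.01912257,  0.55962437, -0.82852573],
       [ 0.04900513, -0.82715664, -0.55983068]]), 't': array([0.55073431, 0.07580314, 0.91754974])}
{'time': 0.1, 'joint_positions': array([-1.19161787,  0.33277895, -0.06468569,  1.46084085,  0.02160053,
        1.34985604, -0.0884919 ]), 'joint_vel': array([ 1.43048512e-03, -2.34526454e-03,  2.04306544e-03, -1.79001693e-03,
       -1.36542010e-03,  6.69774476e-07,  5.67501245e-04]), 'joint_torque': array([ 1.82839070e-03, -6.24542212e+01,  2.46594648e-02, -3.90716457e+01,
       -6.14408799e-02,  3.66505457e-02,  1.19772703e-04]), 'ee_pos': array([0.24428225, 0.57489808, 0.1952599 ]), 'eef_rot': array([ 1.99534081e-01,  9.79890707e-01, -5.87041924e-04, -9.04182451e-05]), 'ft_force': array([ 1.09517231, -0.91210179, -0.32916973]), 'torque': array([ 0.0335928 , -0.01020041, -0.01252225]), 'width': 0.08712107916531436} 0.0187
```

View pics/top0.png

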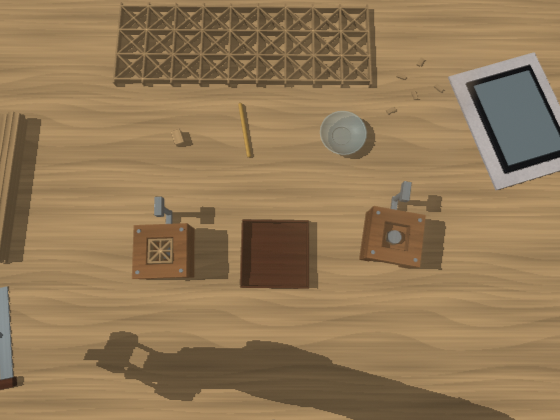

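View pics/side0.png

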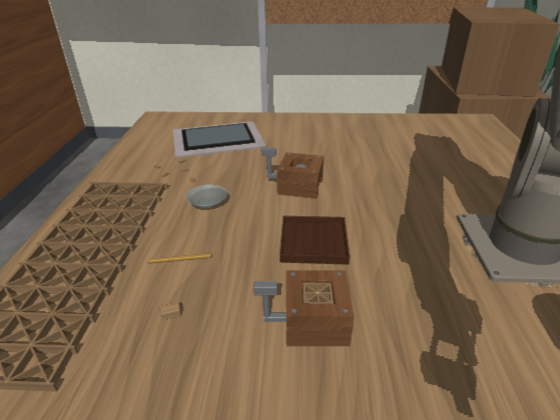

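The tile's jig is on the left in the top view, with its nest near (160,250) and its handle near (160,206). The empty tray is near (276,254) and the spare jig near (396,237). I'll zoom in next.

```bash
cat > h.py <<'E'
import numpy as np, cv2
from bench import r
def ray(n,u,v):
    c=r.calibration(n); d=c["R"].T@np.linalg.inv(c["K"])@np.array([u,v,1.]); return -c["R"].T@c["t"], d
def onz(n,u,v,z):
    o,d=ray(n,u,v); return o+d*(z-o[2])/d[2]
def proj(n,X):
    c=r.calibration(n); p=c["K"]@(c["R"]@np.array(X,float)+c["t"]); return p[:2]/p[2]
def crop(im,x,y,w,h,s,f):
    cv2.imwrite(f,cv2.resize(im[y:y+h,x:x+w],None,fx=s,fy=s,interpolation=cv2.INTER_CUBIC))
E
python3 - <<'E'
from h import *
a=cv2.imread("pics/top0.png"); b=cv2.imread("pics/side0.png")
crop(a,120,185,120,100,6,"pics/c1.png"); crop(b,240,260,120,90,6,"pics/c2.png"); crop(a,230,205,100,95,6,"pics/c3.png")
E
```

```text
(no output)
```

View pics/c1.png

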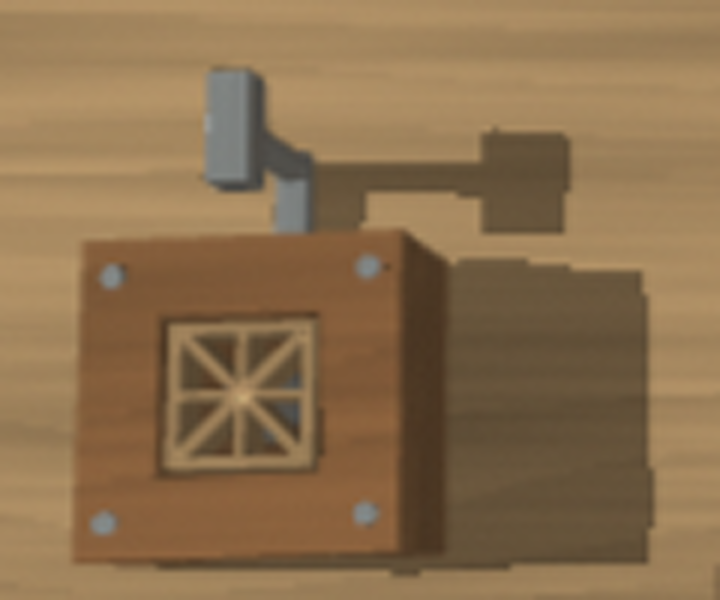

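View pics/c2.png

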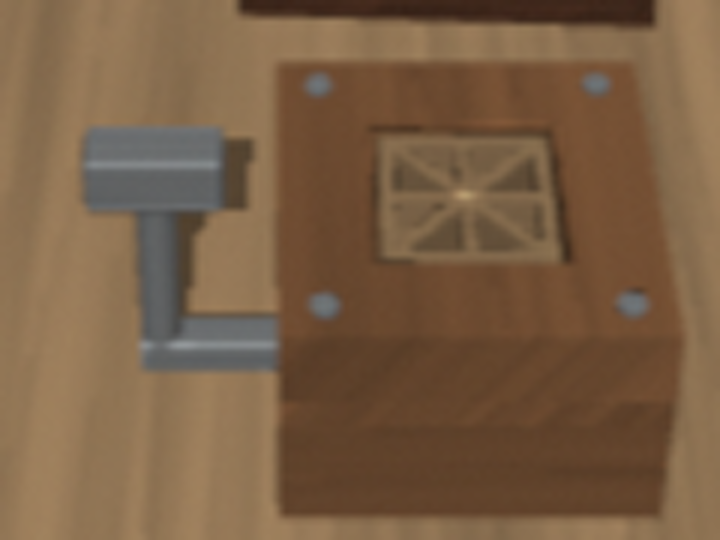

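View pics/c3.png

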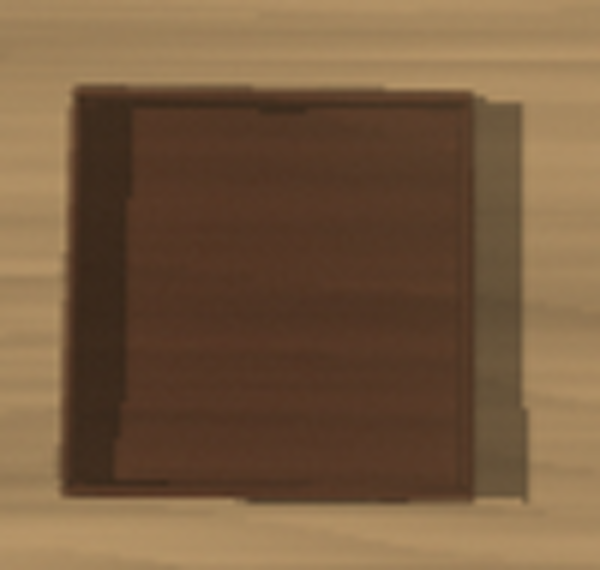

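Crop c1 shows the jig top's corners at about (82,242), (402,232), (398,553) and (72,563). The bar's top face runs from (207,70) to (248,185). Crop c3 shows the tray rim's corners at about (75,88), (472,93), (474,500) and (64,495).

```bash
python3 - <<'E'
from h import *
def P(n,x0,y0,pts,z,s=6): return np.array([onz(n,x0+(a+.5)/s-.5,y0+(b+.5)/s-.5,z) for a,b in pts])
def rep(l,Q):
    c=Q.mean(0); e=Q[[1,2,3,0]]-Q; print(l,c.round(4),np.linalg.norm(e,axis=1).round(4),(np.degrees(np.arctan2(e[:,1],e[:,0]))%90).round(1)); return c
rep("jig top",P("top",120,185,[(82,242),(402,232),(398,553),(72,563)],.076))
rep("jig side",P("side",240,260,[(278,63),(632,63),(682,338),(280,338)],.076))
rep("screws top",P("top",120,185,[(111,276),(368,266),(365,513),(103,523)],.076))
rep("screws side",P("side",240,260,[(317,84),(596,84),(632,303),(324,304)],.076))
rep("tile top",P("top",120,185,[(165,321),(317,319),(314,468),(164,472)],.074))
rep("tile side",P("side",240,260,[(379,137),(550,137),(565,262),(380,262)],.074))
rep("bar top",P("top",120,185,[(207,70),(250,70),(248,187),(205,185)],.095))
rep("bar side",P("side",240,260,[(88,128),(220,128),(222,162),(84,162)],.095))
rep("tray top",P("top",230,205,[(75,88),(472,93),(474,500),(64,495)],.022))
E
```

```text
jig top [0.472  0.2346 0.076 ] [0.1105 0.1097 0.1096 0.1094] [2.1 2.2 1.9 2.7]
jig side [0.472  0.2366 0.076 ] [0.1083 0.1092 0.1081 0.1095] [2.2 2.3 2.3 2.4]
screws top [0.4727 0.2353 0.076 ] [0.0885 0.0845 0.0883 0.0842] [2.5 2.4 2.4 2.5]
screws side [0.472  0.2352 0.076 ] [0.0845 0.0875 0.0841 0.088 ] [2.2 2.4 2.6 2.6]
tile top [0.4724 0.2348 0.074 ] [0.0523 0.051  0.0509 0.0517] [1.  2.2 1.7 3.7]
tile side [0.4715 0.237  0.074 ] [0.0506 0.0498 0.0517 0.0499] [2.2 1.7 2.3 0.5]
bar top [0.5615 0.2385 0.095 ] [0.0147 0.0408 0.0146 0.0401] [ 0.3  2.7 87.6  2.9]
bar side [0.5616 0.2408 0.095 ] [0.0378 0.0137 0.0389 0.0137] [2.2 5.6 2.3 1.1]
tray top [ 0.4721 -0.0018  0.022 ] [0.1477 0.1483 0.1474 0.1482] [89.5 89.7 89.5 89.8]
```

The two views agree. The jig is at (0.472, 0.2355) with a yaw of about 2.3°, and the bar is at (0.562, 0.239) in the down position. The tray is at (0.472, -0.002). The jaw axis has to turn about +25°.

>>> send_rows([
  [0.9, -0.95, 0, 0, 0, 0.45, -1],
  [0.9, -0.95, 0, 0, 0, 0.45, -1],
  [0.9, -0.95, 0, 0, 0, 0.45, -1],
  [0.9, -0.95, 0, 0, 0, 0.45, -1],
  [0.9, -0.95, 0, 0, 0, 0.45, -1],
  [0.9, -0.95, 0, 0, 0, 0.45, -1],
  [0.9, -0.95, 0, 0, 0, 0.45, -1],
  [0.9, -0.95, 0, 0, 0, 0.45, -1],
  [0.9, -0.95, 0, 0, 0, 0.45, -1],
  [0, 0, 0, 0, 0, 0, -1],
], grip_force=40)

```text
time: 0.93
ee_pos: [0.489, 0.3035, 0.1907]
eef_rot: [0.011, 1.0, -0.004, -0.003]
ft_force: [0.1, -1.3, 0.8]
width: 0.0872
```

```bash
cat >> h.py <<'E'
from scipy.spatial.transform import Rotation as Ro
def need(x,y,z,yaw):
    s=r.read_state(); p=s["ee_pos"]; R=Ro.from_quat(s["eef_rot"]).as_matrix()
    cur=np.degrees(np.arctan2(R[1,1],R[0,1])); d=(yaw+90-cur+90)%180-90
    tilt=np.degrees(np.cross(R[:,2],[0,0,-1]))
    print("t",round(s["time"],2),"pos",p.round(4),"d/30mm",((np.array([x,y,z])-p)/.03).round(2),"tilt/5",(tilt/5).round(2),"yaw/5",round(d/5,2),"F",s["ft_force"].round(1),"w",round(s["width"],4),"q7",s["joint_positions"].round(2))
E
python3 -c "
from h import *
need(.562,.239,.13,2.3)"
```

```text
t 0.93 pos [0.489  0.3035 0.1907] d/30mm [ 2.43 -2.15 -2.02] tilt/5 [ 0.1  -0.06  0.  ] yaw/5 0.71 F [ 0.1 -1.3  0.8] w 0.0872 q7 [-0.73  0.23  0.11  1.6  -0.02  1.32  0.93]
```

>>> send_rows([
  [0.8, -0.7, -0.4, 0.05, -0.03, 0.25, -1],
  [0.8, -0.7, -0.4, 0.05, -0.03, 0.25, -1],
  [0.8, -0.7, -0.4, 0, 0, 0.2, -1],
  [0, 0, -0.4, 0, 0, 0, -1],
  [0, 0, -0.4, 0, 0, 0, -1],
  [0, 0, 0, 0, 0, 0, -1],
])

```text
time: 1.43
ee_pos: [0.563, 0.2355, 0.1274]
eef_rot: [-0.018, 1.0, -0.001, -0.001]
ft_force: [-0.3, -0.4, -0.0]
width: 0.0868
```

```bash
python3 -c "
from h import *
need(.562,.239,.13,2.3)
a=r.camera('top');b=r.camera('side')
crop(a,90,150,180,140,4,'pics/d1.png');crop(b,220,180,160,140,4,'pics/d2.png')"
```

```text
t 1.43 pos [0.563  0.2355 0.1274] d/30mm [-0.03  0.12  0.09] tilt/5 [ 0.01 -0.01  0.  ] yaw/5 0.05 F [-0.3 -0.4 -0. ] w 0.0868 q7 [-0.59  0.34  0.15  1.6  -0.05  1.21  1.18]
```

View pics/d2.png

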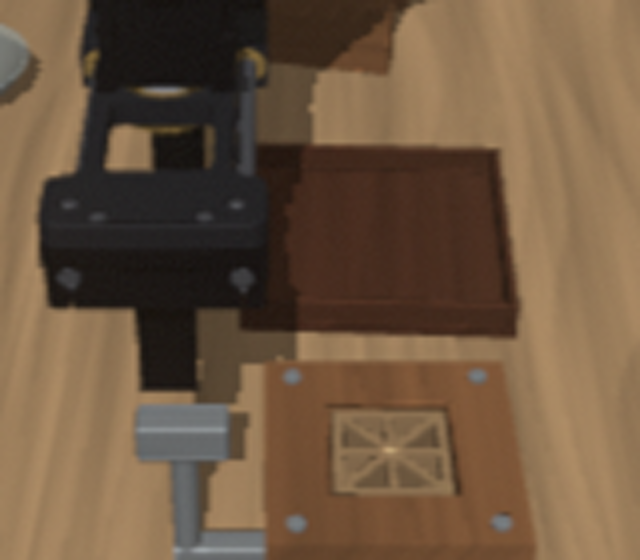

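The side crop shows the finger above the bar, with its tip at about (168,388) and the bar's centre at about (182,432). I'll check that against the projection.

```bash
python3 -c "
from h import *
for X in [(.563,.2355+.0585,.1274),(.563,.2355+.0435,.1274),(.562,.239,.095)]:
  p=proj('side',X);print((p-[220,180]+.5)*4-.5)"
```

```text
[165.00469346 451.95115859]
[168.34792979 424.54111286]
[181.46656258 413.47306571]
```

View pics/d1.png

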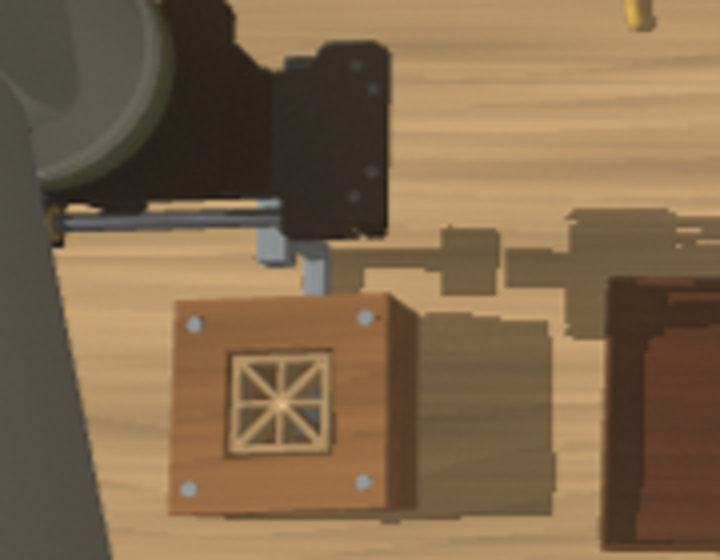

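```bash
python3 -c "
from h import *
b=r.camera('side');crop(b,225,200,75,75,8,'pics/d3.png')
a=r.camera('top');cv2.imwrite('pics/d4.png',a)
need(.562,.239,.13,2.3)
for X in [(.563,.2355+.0585,.1274),(.563,.2355+.0435,.1274),(.562,.239,.095)]:
  p=proj('side',X);print((p-[225,200]+.5)*8-.5)"
```

```text
t 1.63 pos [0.5638 0.2383 0.1313] d/30mm [-0.06  0.02 -0.04] tilt/5 [-0.03  0.04  0.  ] yaw/5 0.01 F [ 0.7  0.1 -0.4] w 0.0873 q7 [-0.6   0.34  0.15  1.59 -0.05  1.21  1.18]
[290.50938691 744.40231719]
[297.19585959 689.58222572]
[323.43312515 667.44613143]
```

View pics/d3.png

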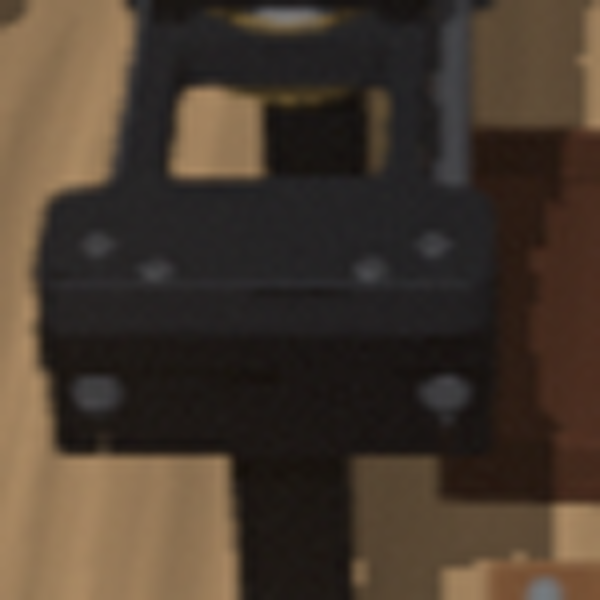

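View pics/d4.png

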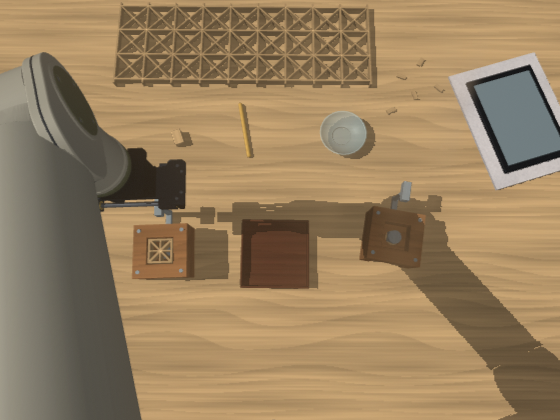

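```bash
python3 -c "
from h import *
f=lambda X:((proj('side',X)-[225,200]+.5)*8-.5).round(0)
for dx in(-.0375,.0375): print(f((.563+dx,.238+.095,.2)),f((.563+dx,.238+.095,.23)))
for y in (.0435,.0585):
  for z in (.131,.14,.15):
    print(y,z,[f((.563+dx,.238+y,z)) for dx in (-.0095,.0095)])
for y in (-.0435,-.0585):
    print(y,f((.563,.238+y,.131)))
"
```

```text
[474. 610.] [473. 476.]
[ 38. 599.] [ 23. 465.]
0.0435 0.131 [array([344., 687.]), array([247., 684.])]
0.0435 0.14 [array([342., 653.]), array([245., 650.])]
0.0435 0.15 [array([341., 615.]), array([243., 612.])]
0.0585 0.131 [array([338., 742.]), array([240., 739.])]
0.0585 0.14 [array([337., 708.]), array([237., 705.])]
0.0585 0.15 [array([335., 670.]), array([235., 667.])]
-0.0435 [330. 404.]
-0.0585 [335. 361.]
```

```bash
python3 -c "
from h import *
b=r.camera('side');crop(b,230,215,80,90,6,'pics/d5.png')
s=r.read_state();print(s['ee_pos'])"
```

```text
[0.56395684 0.238281   0.13147446]
```

View pics/d5.png

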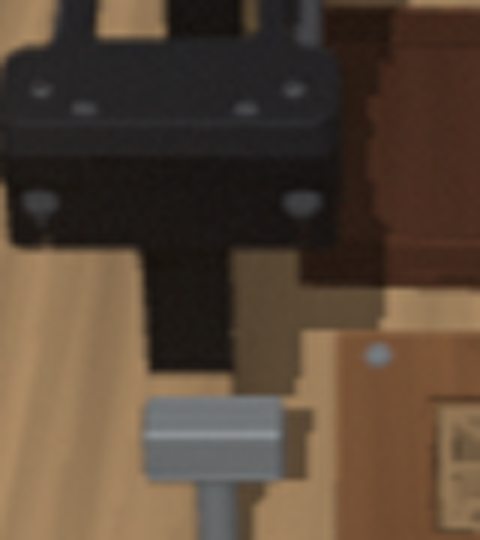

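```bash
python3 -c "
from h import *
g=lambda a,b,z:onz('top',90+(a+.5)/4-.5,150+(b+.5)/4-.5,z)
S=g(470,262,0);print('bar shadow',S); k=(S-[.562,.239,.085])/.085;print('k',k)
for c in (505,565): print(g(c,267,0))
t=g(505,267,0)
o,d=ray('side',230+(190.5)/6-.5,215+370/6-.5)
# y - ky*... : shadow y = y + k*z ; x likewise
A=[];print('jig shadow right edge', g(553,420,0), 'jig corner', g(388,515,.076))
# intersect: o+s d ; y+k z = t_y
s=(t[1]-o[1]-k[1]*o[2])/(d[1]+k[1]*d[2]); print('tip',o+s*d)
for z in (.12,.13,.15): print(z, t[:2]-k[:2]*z, onz('side',230+(190.5)/6-.5,215+370/6-.5,z))
for y in (.143,):
  for z in (.2,.25,.3): print(y,z,proj('top',(.563,y,z)))
"
```

```text
bar shadow [0.55971287 0.15410294 0.        ]
k [-0.02690741 -0.99878894 -1.        ]
[0.55690094 0.13396572 0.        ]
[0.55706672 0.09963181 0.        ]
jig shadow right edge [0.46976225 0.10385835 0.        ] jig corner [0.41584524 0.17592593 0.076     ]
tip [0.55820147 0.31848193 0.18473994]
0.12 [0.56012983 0.2538204 ] [0.56661569 0.24915947 0.12      ]
0.13 [0.56039891 0.26380828] [0.56531599 0.2598673  0.13      ]
0.15 [0.56093705 0.28378406] [0.5627166  0.28128297 0.15      ]
0.143 0.2 [193.09509562 193.43272561]
0.143 0.25 [186.52693388 186.38904103]
0.143 0.3 [178.85495134 178.16162106]
```

The finger tip in the side view, at about (190,370) in d5, doesn't match the reported TCP at the full opening. I'll close the jaws in free air to settle the tip height.

>>> send_rows([
  [0, 0, 0, 0, 0, 0, 1],
  [0, 0, 0, 0, 0, 0, 1],
  [0, 0, 0, 0, 0, 0, 1],
  [0, 0, 0, 0, 0, 0, 1],
  [0, 0, 0, 0, 0, 0, 1],
  [0, 0, 0, 0, 0, 0, 1],
  [0, 0, 0, 0, 0, 0, 1],
  [0, 0, 0, 0, 0, 0, 1],
])

```text
time: 2.35
ee_pos: [0.5639, 0.2412, 0.1345]
eef_rot: [-0.021, 1.0, 0.003, 0.004]
ft_force: [0.6, -0.1, 0.0]
width: 0.0417
```

```bash
python3 -c "
from h import *
b=r.camera('side');crop(b,230,195,80,100,6,'pics/d6.png')
need(.562,.239,.13,2.3)
f=lambda X:((proj('side',X)-[230,195]+.5)*6-.5).round(0)
p=r.read_state()['ee_pos']
print(f(p),f(p+[0,.015,0]),f(p+[0,.015,.019]))"
```

```text
t 2.4 pos [0.5639 0.2412 0.1345] d/30mm [-0.06 -0.07 -0.15] tilt/5 [-0.06  0.08  0.  ] yaw/5 -0.03 F [0.2 0.6 0.7] w 0.0377 q7 [-0.6   0.34  0.15  1.59 -0.05  1.21  1.18]
[201. 431.] [196. 468.] [193. 415.]
```

View pics/d6.png

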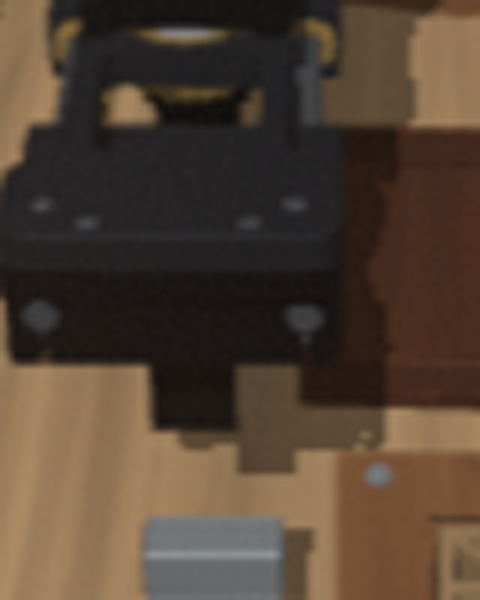

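>>> send_rows([
  [0, 0, 0, 0, 0, 0, 1],
  [0, 0, 0, 0, 0, 0, 1],
  [0, 0, 0, 0, 0, 0, 1],
  [0, 0, 0, 0, 0, 0, 1],
  [0, 0, 0, 0, 0, 0, 1],
  [0, 0, 0, 0, 0, 0, 1],
  [0, 0, 0, 0, 0, 0, 1],
  [0, 0, 0, 0, 0, 0, 1],
])

```text
time: 3.07
ee_pos: [0.5638, 0.241, 0.1342]
eef_rot: [-0.021, 1.0, 0.002, 0.003]
ft_force: [0.0, 0.5, -0.5]
width: 0.0002
```

```bash
python3 -c "
from h import *
p=r.read_state()['ee_pos']
b=r.camera('side');a=r.camera('top');crop(b,230,195,80,100,6,'pics/d7.png')
crop(a,120,150,120,100,6,'pics/d8.png')
need(.562,.239,.13,2.3)
f=lambda X:((proj('side',X)-[230,195]+.5)*6-.5).round(0)
g=lambda X:((proj('top',X)-[120,150]+.5)*6-.5).round(0)
for dz in(0,.0187): 
  q=p+[0,0,dz];print(f(q),f(q+[0,.015,0]), 'shadow',g([q[0]-.027*q[2],q[1]+.015-.999*q[2],0]))"
```

```text
t 3.17 pos [0.5639 0.241  0.1343] d/30mm [-0.06 -0.07 -0.14] tilt/5 [-0.06  0.08  0.  ] yaw/5 -0.02 F [-0.7  0.2 -0.3] w 0.0004 q7 [-0.6   0.34  0.15  1.59 -0.05  1.21  1.18]
[201. 431.] [196. 468.] shadow [610. 392.]
[198. 379.] [194. 415.] shadow [659. 394.]
```

View pics/d7.png

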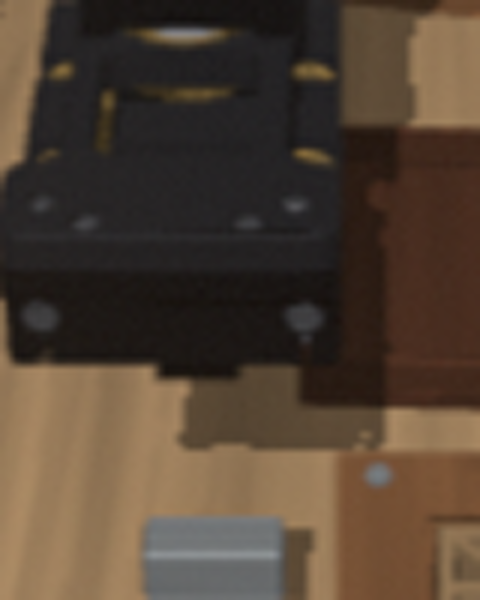

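View pics/d8.png

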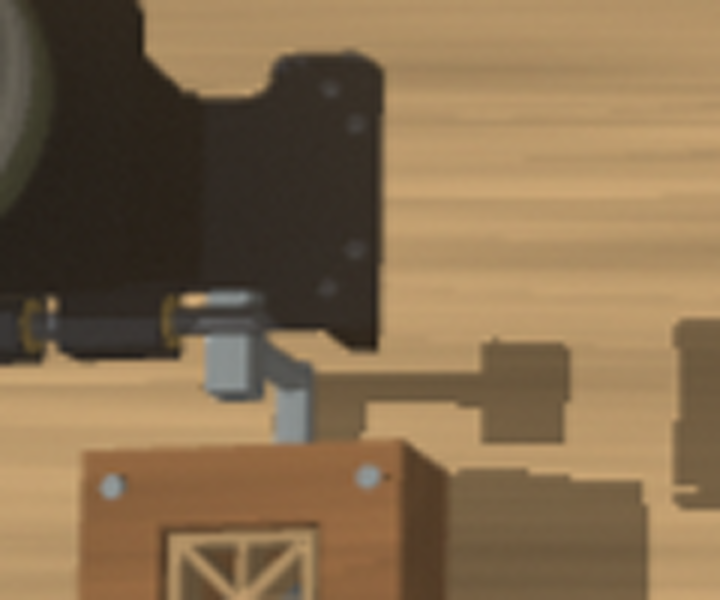

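With the jaws closed (d7, tip at about (200,376)), the tip looks about 25–35 mm higher, or further toward −y, than the reported pose implies. The side ray and the shadow direction can't tell those two apart. I'll come down gently with closed jaws over the bar, whose top is at 0.095, watch the force and look again.

>>> send_rows([
  [-0.06, -0.07, -0.3, -0.06, 0.08, 0, 1],
  [0, 0, -0.3, 0, 0, 0, 1],
  [0, 0, -0.3, 0, 0, 0, 1],
  [0, 0, 0, 0, 0, 0, 1],
])

```text
time: 3.5
ee_pos: [0.5617, 0.2386, 0.1044]
eef_rot: [-0.021, 1.0, -0.0, -0.0]
ft_force: [-1.3, 0.2, -0.8]
width: 0.0003
```

```bash
cat > look.py <<'E'
import sys
from h import *
k=sys.argv[1]; p=r.read_state()['ee_pos']
b=r.camera('side');a=r.camera('top')
crop(b,220,205,80,100,6,f'pics/{k}s.png'); crop(a,120,150,120,100,6,f'pics/{k}t.png')
need(.562,.239,.105,2.3)
f=lambda X:((proj('side',X)-[220,205]+.5)*6-.5).round(0)
print(f(p),f(p+[0,.015,0]))
E
python3 look.py e1
```

```text
t 3.6 pos [0.5624 0.2389 0.1061] d/30mm [-0.01  0.   -0.04] tilt/5 [0.   0.01 0.  ] yaw/5 -0.02 F [ 0.4  0.2 -0.4] w 0.0001 q7 [-0.6   0.36  0.15  1.62 -0.06  1.16  1.18]
[273. 445.] [268. 483.]
```

View pics/e1s.png

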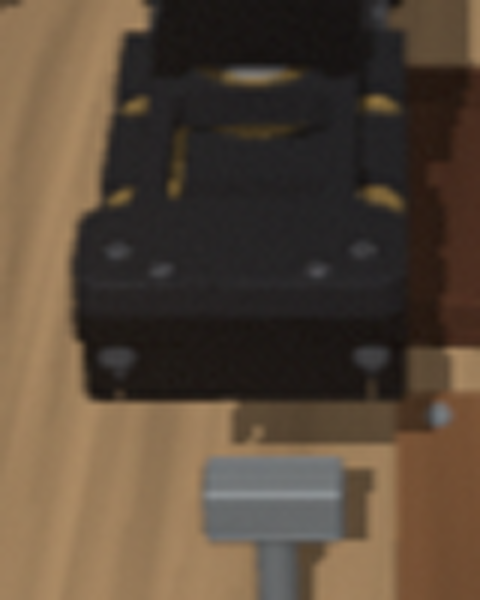

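The bar's top face is at rows 458–495. The finger tip is hidden behind the gripper body, whose lower edge is at row 400, although it should show near row 445–480. So there is still a gap, and I'll keep going down in small steps.

>>> send_rows([
  [0, 0, -0.25, 0, 0, 0, 1],
  [0, 0, -0.2, 0, 0, 0, 1],
  [0, 0, 0, 0, 0, 0, 1],
])

```text
time: 3.85
ee_pos: [0.563, 0.2392, 0.0921]
eef_rot: [-0.021, 1.0, 0.0, 0.001]
ft_force: [0.4, 0.1, 0.3]
width: 0.0005
```

```bash
python3 look.py e2
```

```text
t 3.95 pos [0.5633 0.2393 0.093 ] d/30mm [-0.04 -0.01  0.4 ] tilt/5 [-0.01  0.03  0.  ] yaw/5 -0.02 F [ 1.2 -0.2  0.4] w 0.0003 q7 [-0.59  0.37  0.15  1.63 -0.06  1.14  1.18]
[269. 478.] [265. 516.]
```

View pics/e2s.png

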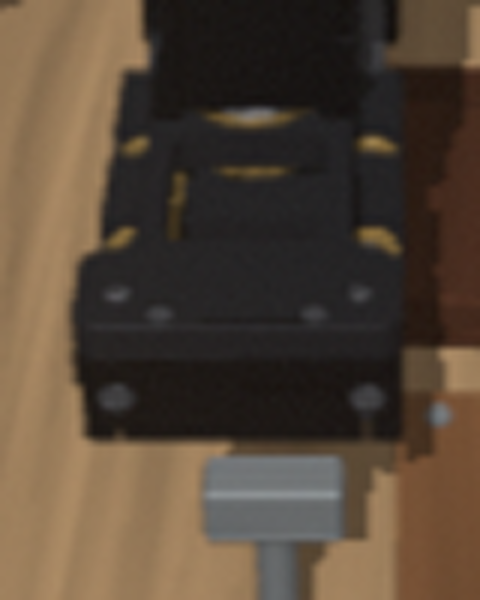

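View pics/e2t.png

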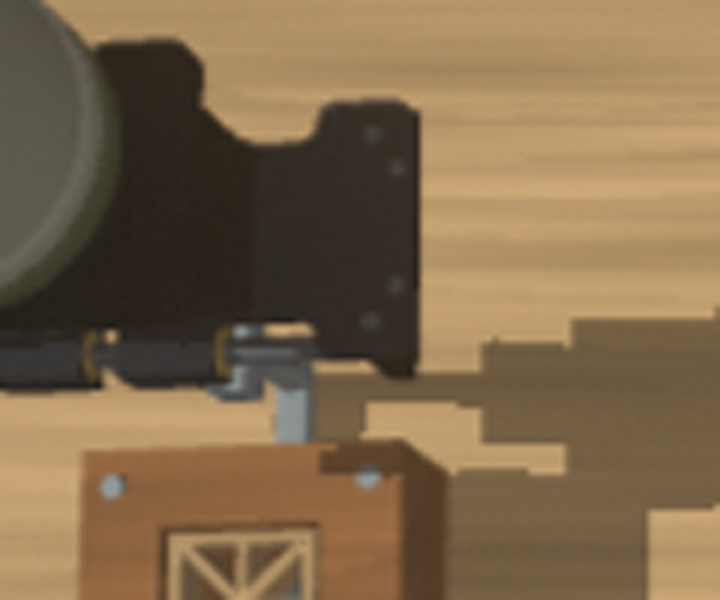

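There is no contact yet at 0.093. The tip is still hidden, and the body's lower edge is at row 437. I'll keep descending gently.

>>> send_rows([
  [-0.02, 0, -0.2, 0, 0, 0, 1],
  [0, 0, -0.15, 0, 0, 0, 1],
  [0, 0, 0, 0, 0, 0, 1],
])

```text
time: 4.2
ee_pos: [0.5631, 0.2396, 0.0823]
eef_rot: [-0.021, 1.0, 0.001, 0.002]
ft_force: [0.0, -0.2, 0.5]
width: 0.0007
```

```bash
python3 look.py e3
```

```text
t 4.3 pos [0.5633 0.2397 0.083 ] d/30mm [-0.04 -0.02  0.73] tilt/5 [-0.02  0.05  0.  ] yaw/5 -0.02 F [ 0.  -0.3 -0.2] w 0.0003 q7 [-0.59  0.38  0.15  1.65 -0.06  1.11  1.18]
[270. 504.] [265. 542.]
```

View pics/e3s.png

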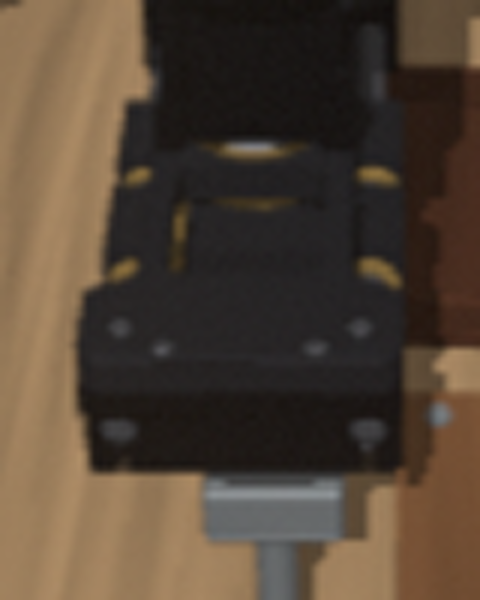

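Still no contact at 0.082. A thin dark line now shows on the bar's top at about (280,482).

>>> send_rows([
  [-0.03, 0, -0.15, 0, 0.03, 0, 1],
  [0, 0, -0.1, 0, 0, 0, 1],
  [0, 0, 0, 0, 0, 0, 1],
])

```text
time: 4.55
ee_pos: [0.5627, 0.2398, 0.0753]
eef_rot: [-0.021, 1.0, 0.001, 0.001]
ft_force: [0.0, -0.1, 0.6]
width: -0.0002
```

```bash
python3 look.py e4
```

```text
t 4.65 pos [0.5628 0.2398 0.0757] d/30mm [-0.03 -0.03  0.98] tilt/5 [-0.03  0.03  0.  ] yaw/5 -0.02 F [ 0.1 -0.2  1. ] w -0.0 q7 [-0.59  0.39  0.14  1.65 -0.06  1.1   1.18]
[272. 522.] [268. 560.]
```

View pics/e4s.png

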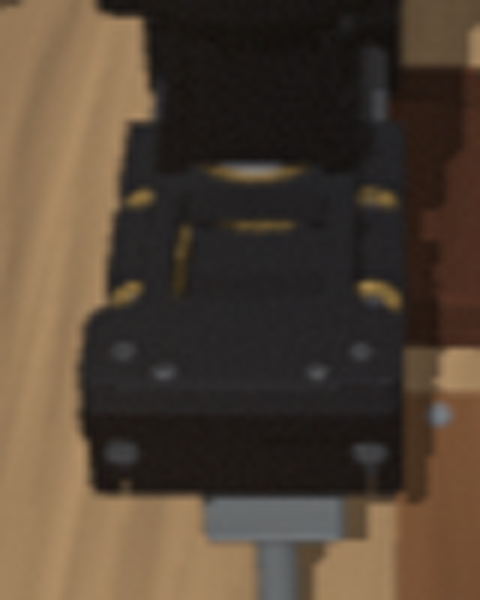

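View pics/e4t.png

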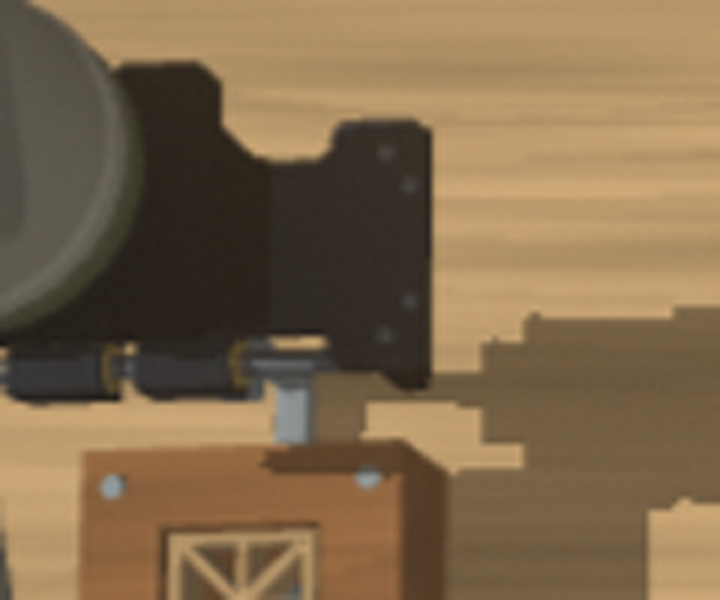

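Still no contact. I'll triangulate gripper features from their own motion, using poses d7/d8 and e4, to see where the gripper really is.

```bash
python3 - <<'E'
from h import *
def tri(n,obs):
    c=r.calibration(n);A=[];b=[]
    for p,(u,v) in obs:
        M=c["K"]@c["R"]; t=c["K"]@(c["R"]@np.array(p)+c["t"])
        for i,q in((0,u),(1,v)):
            A.append(M[i]-q*M[2]); b.append(q*t[2]-t[i])
    return np.linalg.lstsq(np.array(A),np.array(b),rcond=None)[0].round(4)
P7=(.5639,.2410,.1343);P4=(.5628,.2398,.0757);P2=(.5632,.2392,.0925)
S=lambda a,b,x0,y0:(x0+(a+.5)/6-.5,y0+(b+.5)/6-.5)
print("side screws, offsets from TCP")
for a,b,cc in [((40,317),(121,453),(116,398)),((305,317),(370,453),(368,398)),((12,362),(97,492),(87,437)),((340,362),(400,492),(402,437))]:
    print(tri("side",[(P7,S(*a,230,195)),(P4,S(*b,220,205)),(P2,S(*cc,220,205))]))
print("top")
for a,b,cc in [((356,124),(410,184),(398,167)),((356,250),(410,301),(397,285)),((330,89),(386,152),(373,134)),((328,288),(384,335),(371,321))]:
    print(tri("top",[(P7,S(*a,120,150)),(P4,S(*b,120,150)),(P2,S(*cc,120,150))]))
E
```

```text
side screws, offsets from TCP
[0.0229 0.0966 0.1173]
[-0.0341  0.0941  0.117 ]
[0.0304 0.0945 0.1027]
[-0.0413  0.0909  0.102 ]
top
[ 0.0258 -0.085   0.1195]
[-0.0098 -0.0865  0.1183]
[ 0.0356 -0.0774  0.12  ]
[-0.0189 -0.0776  0.1112]
```

The gripper is centred in y, with its ends at +0.094 and −0.09. It sits about 32 mm higher than the reported TCP implies, and the finger tip gave the same figure. So I expect contact with the bar's top at a reported z of about 0.063, and I'll confirm that by light touch.

>>> send_rows([
  [-0.03, -0.02, -0.15, -0.02, 0.03, 0, 1],
  [0, 0, -0.1, 0, 0, 0, 1],
  [0, 0, 0, 0, 0, 0, 1],
])

```text
time: 4.9
ee_pos: [0.5623, 0.2394, 0.0689]
eef_rot: [-0.021, 1.0, 0.001, 0.0]
ft_force: [-1.7, 0.3, 4.6]
width: 0.0007
```

>>> send_rows([
  [0, 0, -0.08, 0, 0, 0, 1],
  [0, 0, 0, 0, 0, 0, 1],
])

```text
time: 5.07
ee_pos: [0.5628, 0.2396, 0.0694]
eef_rot: [-0.021, 1.0, 0.001, 0.001]
ft_force: [0.6, -0.3, -0.2]
width: 0.0005
```

>>> send_rows([
  [0, 0, -0.08, 0, 0, 0, 1],
  [0, 0, 0, 0, 0, 0, 1],
])

```text
time: 5.23
ee_pos: [0.5636, 0.2399, 0.0692]
eef_rot: [-0.021, 1.0, 0.002, 0.002]
ft_force: [-0.4, -0.3, -0.4]
width: 0.0003
```

>>> send_rows([
  [-0.03, 0, -0.12, 0, 0.02, 0, 1],
  [0, 0, -0.12, 0, 0, 0, 1],
])

```text
time: 5.4
ee_pos: [0.5644, 0.2403, 0.0682]
eef_rot: [-0.02, 1.0, 0.003, 0.003]
ft_force: [-24.6, -9.3, 48.0]
width: 0.0006
```

```bash
python3 look.py e5
```

```text
t 5.5 pos [0.5643 0.2403 0.0684] d/30mm [-0.08 -0.04  1.22] tilt/5 [-0.07  0.07  0.  ] yaw/5 -0.01 F [-16.8  -7.6  38.1] w 0.0004 q7 [-0.59  0.4   0.14  1.66 -0.07  1.08  1.18]
[267. 541.] [262. 579.]
```

View pics/e5s.png

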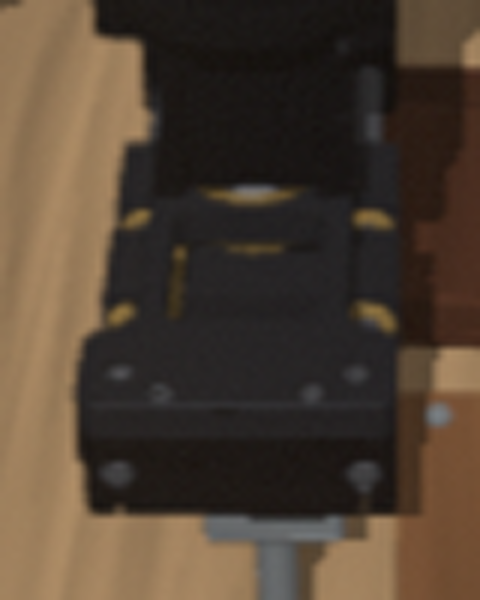

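Contact came at a reported z of 0.0685, where the bar's top is at 0.095. So the true tip height is the reported z plus about 0.0265. I'll back off, open and straddle the bar.

>>> send_rows([
  [-0.05, -0.03, 0.5, -0.03, 0.03, 0, 1],
  [0, 0, 0.5, 0, 0, 0, -1],
  [0, 0, 0, 0, 0, 0, -1],
  [0, 0, 0, 0, 0, 0, -1],
  [0, 0, 0, 0, 0, 0, -1],
  [0, 0, 0, 0, 0, 0, -1],
  [0, 0, 0, 0, 0, 0, -1],
  [0, 0, 0, 0, 0, 0, -1],
])

```text
time: 6.17
ee_pos: [0.5613, 0.2388, 0.0959]
eef_rot: [-0.02, 1.0, 0.001, 0.0]
ft_force: [-0.6, 0.2, -0.0]
width: 0.0395
```

```bash
python3 look.py e6
```

```text
t 6.27 pos [0.5613 0.2388 0.0961] d/30mm [0.02 0.01 0.3 ] tilt/5 [-0.03  0.    0.  ] yaw/5 -0.01 F [-0.7 -0.1  0.1] w 0.0475 q7 [-0.59  0.37  0.15  1.63 -0.06  1.14  1.18]
[275. 468.] [271. 505.]
```

View pics/e6s.png

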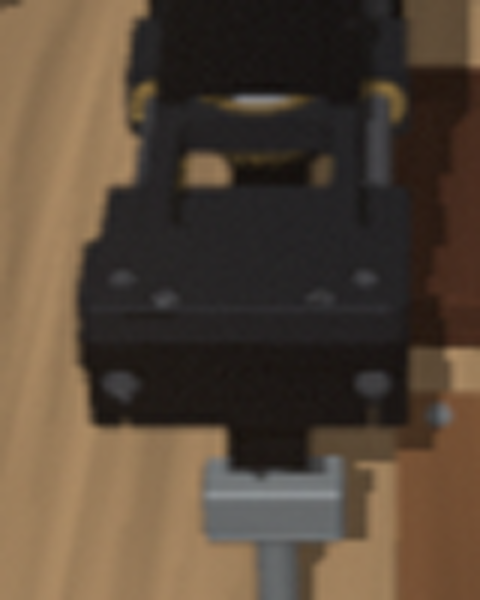

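The +y finger tip at about (268,470) is lined up with the bar. I'll descend to straddle it.

>>> send_rows([
  [0, 0, 0, 0, 0, 0, -1],
  [0, 0, 0, 0, 0, 0, -1],
  [0, 0, -0.3, 0, 0, 0, -1],
  [0, 0, -0.3, 0, 0, 0, -1],
  [0, 0, -0.3, 0, 0, 0, -1],
  [0, 0, -0.3, 0, 0, 0, -1],
  [0, 0, -0.3, 0, 0, 0, -1],
])

```text
time: 6.85
ee_pos: [0.5618, 0.239, 0.0477]
eef_rot: [-0.02, 1.0, 0.002, 0.001]
ft_force: [0.1, 0.7, 0.1]
width: 0.0855
```

```bash
python3 look.py e7
```

```text
t 6.95 pos [0.5606 0.2385 0.0465] d/30mm [0.05 0.02 1.95] tilt/5 [-0.02 -0.01 -0.  ] yaw/5 -0.01 F [-0.5 -0.4 -0. ] w 0.086 q7 [-0.59  0.42  0.14  1.68 -0.07  1.05  1.19]
[278. 588.] [274. 626.]
```

View pics/e7s.png

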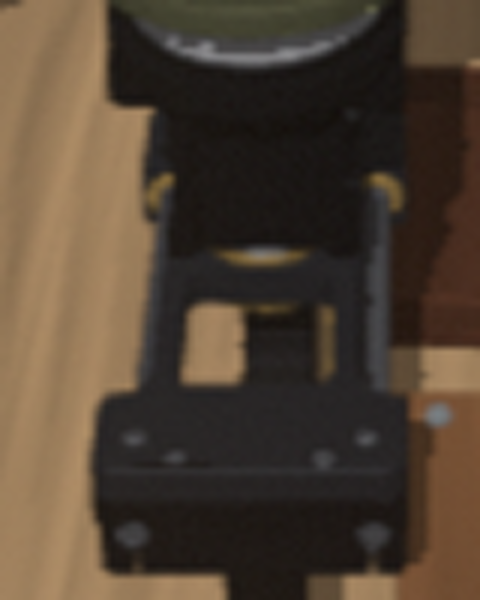

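>>> send_rows([
  [0.04, 0, -0.2, 0, 0, 0, 1],
  [0, 0, -0.05, 0, 0, 0, 1],
  [0, 0, 0, 0, 0, 0, 1],
  [0, 0, 0, 0, 0, 0, 1],
  [0, 0, 0, 0, 0, 0, 1],
  [0, 0, 0, 0, 0, 0, 1],
  [0, 0, 0, 0, 0, 0, 1],
  [0, 0, 0, 0, 0, 0, 1],
  [0, 0, 0, 0, 0, 0, 1],
  [0, 0, 0, 0, 0, 0, 1],
], grip_force=40)

```text
time: 7.78
ee_pos: [0.5632, 0.239, 0.0398]
eef_rot: [-0.02, 1.0, 0.002, 0.001]
ft_force: [-0.7, -1.4, 0.6]
width: 0.0282
```

>>> send_rows([
  [0, 0, 0, 0, 0, 0, 1],
  [0, 0, 0, 0, 0, 0, 1],
  [0, 0, 0, 0, 0, 0, 1],
  [0, 0, 0, 0, 0, 0, 1],
  [0, 0, 0, 0, 0, 0, 1],
  [0, 0, 0, 0, 0, 0, 1],
  [0, 0, 0, 0, 0, 0, 1],
])

```text
time: 8.37
ee_pos: [0.5633, 0.2388, 0.04]
eef_rot: [-0.02, 1.0, 0.001, 0.001]
ft_force: [-0.9, -0.1, -0.2]
width: 0.0155
```

```bash
python3 -c "
from h import *
need(.562,.239,.062,2.3)"
```

```text
t 8.37 pos [0.5633 0.2388 0.04  ] d/30mm [-0.04  0.01  0.73] tilt/5 [-0.03  0.02  0.  ] yaw/5 -0.01 F [-0.9 -0.1 -0.2] w 0.0155 q7 [-0.59  0.43  0.14  1.68 -0.07  1.04  1.19]
```

The jaws are on the bar at a width of 15.5 mm. Now I'll lift 20 mm gently.

>>> send_rows([
  [0, 0, 0.15, 0, 0, 0, 1],
  [0, 0, 0.15, 0, 0, 0, 1],
  [0, 0, 0.15, 0, 0, 0, 1],
  [0, 0, 0.15, 0, 0, 0, 1],
])

```text
time: 8.7
ee_pos: [0.5632, 0.2388, 0.0567]
eef_rot: [-0.021, 1.0, 0.001, 0.001]
ft_force: [3.7, 1.5, -8.7]
width: 0.0154
```

>>> send_rows([
  [0, 0, 0.12, 0, 0, 0, 1],
  [0, 0, 0.1, 0, 0, 0, 1],
])

```text
time: 8.87
ee_pos: [0.5627, 0.2387, 0.0608]
eef_rot: [-0.021, 1.0, 0.001, 0.0]
ft_force: [22.3, 11.5, -53.4]
width: 0.0155
```

```bash
python3 look.py e8
```

```text
t 8.97 pos [0.5627 0.2387 0.0606] d/30mm [-0.02  0.01  1.48] tilt/5 [-0.01  0.    0.  ] yaw/5 -0.01 F [ 15.4   7.  -33.8] w 0.0157 q7 [-0.59  0.41  0.14  1.66 -0.07  1.08  1.18]
[274. 555.] [269. 593.]
```

View pics/e8t.png

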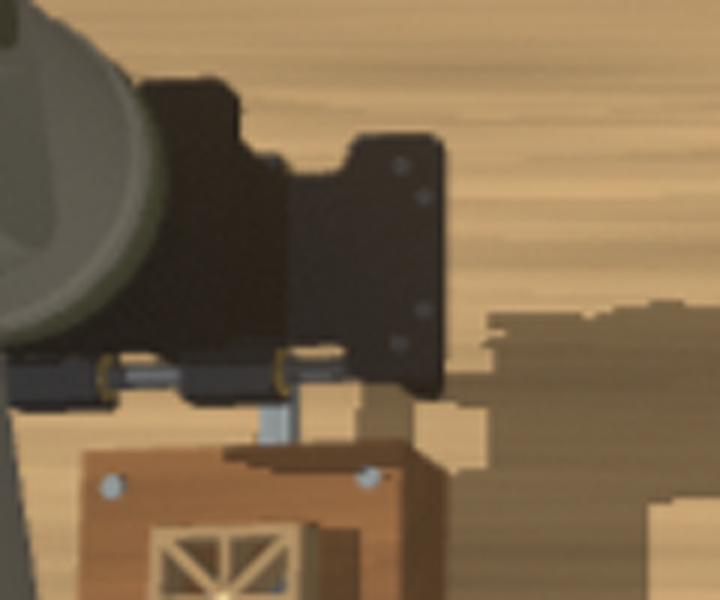

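The handle is at its stop: it moved 20.6 mm and the force jumped. The tile now stands proud of the nest. I'll relax, let go and rise clear.

>>> send_rows([
  [0, 0, 0, 0, 0, 0, 1],
  [0, 0, 0, 0, 0, 0, 1],
  [0, 0, 0, 0, 0, 0, -1],
  [0, 0, 0, 0, 0, 0, -1],
  [0, 0, 0, 0, 0, 0, -1],
  [0, 0, 0, 0, 0, 0, -1],
  [0, 0, 0, 0, 0, 0, -1],
  [0, 0, 0, 0, 0, 0, -1],
  [0, 0, 0, 0, 0, 0, -1],
  [0, 0, 0, 0, 0, 0, -1],
])

```text
time: 9.8
ee_pos: [0.563, 0.2389, 0.0642]
eef_rot: [-0.021, 1.0, 0.001, 0.001]
ft_force: [0.1, 0.3, 0.6]
width: 0.0608
```

>>> send_rows([
  [0, 0, 0, 0, 0, 0, -1],
  [0, 0, 0, 0, 0, 0, -1],
  [0, 0, 0.6, 0, 0, 0, -1],
  [0, 0, 0.6, 0, 0, 0, -1],
  [0, 0, 0.6, 0, 0, 0, -1],
  [0, 0, 0, 0, 0, 0, -1],
])

```text
time: 10.3
ee_pos: [0.5616, 0.2382, 0.1186]
eef_rot: [-0.021, 1.0, 0.0, -0.001]
ft_force: [0.3, 0.2, 0.8]
width: 0.0864
```

```bash
python3 - <<'E'
from h import *
need(.4725,.2355,.11,2.3)
b=r.camera('side');a=r.camera('top')
crop(b,230,230,120,110,6,'pics/f1s.png');crop(a,120,185,120,100,6,'pics/f1t.png')
E
```

```text
t 10.3 pos [0.5616 0.2382 0.1186] d/30mm [-2.97 -0.09 -0.29] tilt/5 [-0.   -0.03 -0.  ] yaw/5 -0.01 F [0.3 0.2 0.8] w 0.0864 q7 [-0.6   0.35  0.15  1.61 -0.06  1.19  1.18]
```

View pics/f1s.png

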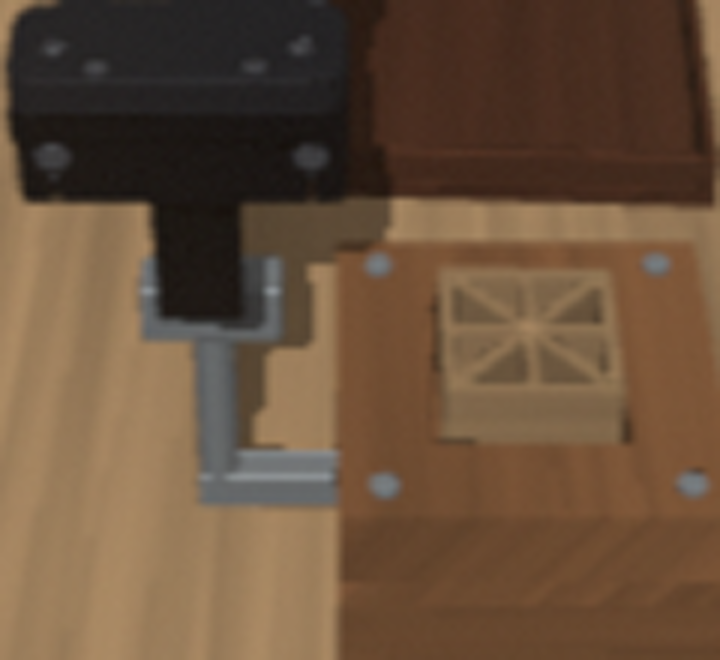

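View pics/f1t.png

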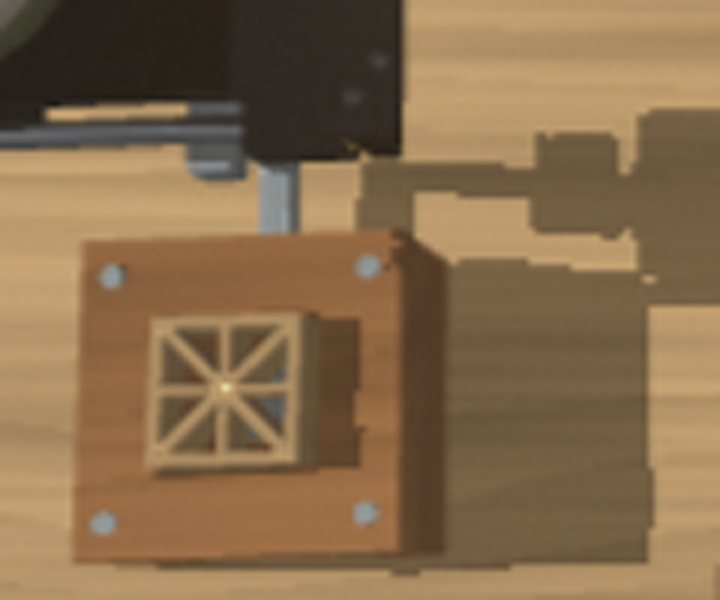

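The handle stays up and the tile stands proud and level. Its top corners in f1t are about (150,318) to (300,468). I'll move over the tile.

>>> send_rows([
  [-0.8, -0.02, 0, 0, 0, 0, -1],
  [-0.8, -0.02, 0, 0, 0, 0, -1],
  [-0.8, -0.02, 0, 0, 0, 0, -1],
  [-0.5, -0.02, 0, 0, 0, 0, -1],
  [0, 0, 0, 0, 0, 0, -1],
])

```text
time: 10.82
ee_pos: [0.4678, 0.2329, 0.1092]
eef_rot: [-0.02, 1.0, -0.003, -0.006]
ft_force: [-0.2, -0.2, -0.8]
width: 0.0872
```

```bash
python3 - <<'E'
from h import *
need(.4725,.2355,.0525,2.3)
b=r.camera('side')
crop(b,230,200,120,120,5,'pics/f2s.png')
E
```

```text
t 10.82 pos [0.4678 0.2329 0.1092] d/30mm [ 0.16  0.09 -1.89] tilt/5 [ 0.07 -0.13  0.  ] yaw/5 0.0 F [-0.2 -0.2 -0.8] w 0.0872 q7 [-0.66  0.18  0.12  1.84 -0.02  1.14  1.08]
```

View pics/f2s.png

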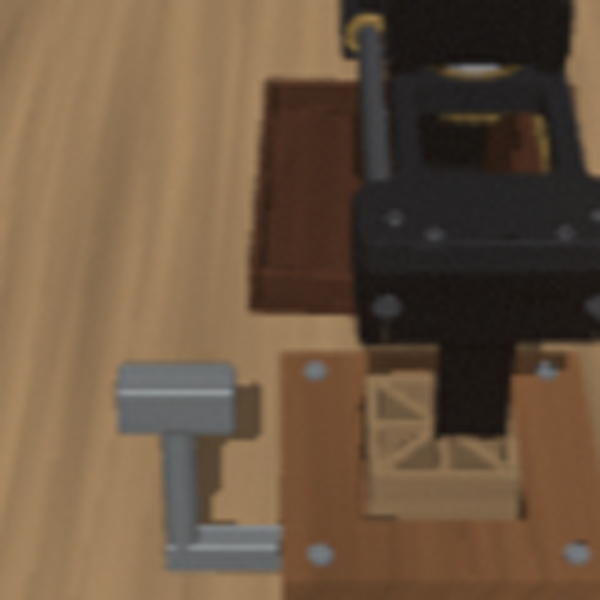

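The finger, at about (475,435), is still off toward −x from the tile's centre at about (442,440). I'll correct and settle.

>>> send_rows([
  [0.16, 0.09, 0, 0.07, -0.13, 0, -1],
  [0, 0, -0.2, 0, 0, 0, -1],
  [0, 0, -0.2, 0, 0, 0, -1],
  [0, 0, 0, 0, 0, 0, -1],
])

```text
time: 11.2
ee_pos: [0.4766, 0.2353, 0.0949]
eef_rot: [-0.019, 1.0, -0.0, 0.001]
ft_force: [-1.1, -0.7, -0.0]
width: 0.087
```

```bash
python3 - <<'E'
from h import *
need(.4725,.2355,.0525,2.3)
b=r.camera('side');a=r.camera('top')
crop(b,230,200,120,120,5,'pics/f3s.png');cv2.imwrite('pics/f3t.png',a)
need(.4725,.2355,.0525,2.3)
p=r.read_state()['ee_pos']
f=lambda X:((proj('side',X)-[230,200]+.5)*5-.5).round(0)
for dx in (-.0095,.0095): print(f(p+[dx-.002,.0585,.0265]),f(p+[dx-.002,.0435,.0265]))
print('tile top',[f((.4722+.025*i,.2355+.025*j,.093)) for i,j in((-1,-1),(1,-1),(1,1),(-1,1))])
E
```

```text
t 11.2 pos [0.4766 0.2353 0.0949] d/30mm [-0.14  0.01 -1.41] tilt/5 [0.   0.02 0.  ] yaw/5 0.02 F [-1.1 -0.7 -0. ] w 0.087 q7 [-0.65  0.21  0.12  1.84 -0.03  1.09  1.09]
t 11.3 pos [0.4767 0.2354 0.0958] d/30mm [-0.14  0.   -1.44] tilt/5 [-0.    0.03  0.  ] yaw/5 0.02 F [-0.1  0.3  0.4] w 0.0873 q7 [-0.65  0.21  0.12  1.84 -0.03  1.09  1.09]
[472. 486.] [470. 451.]
[410. 484.] [410. 449.]
tile top [array([510., 373.]), array([367., 369.]), array([367., 472.]), array([518., 477.])]
```

View pics/f3s.png

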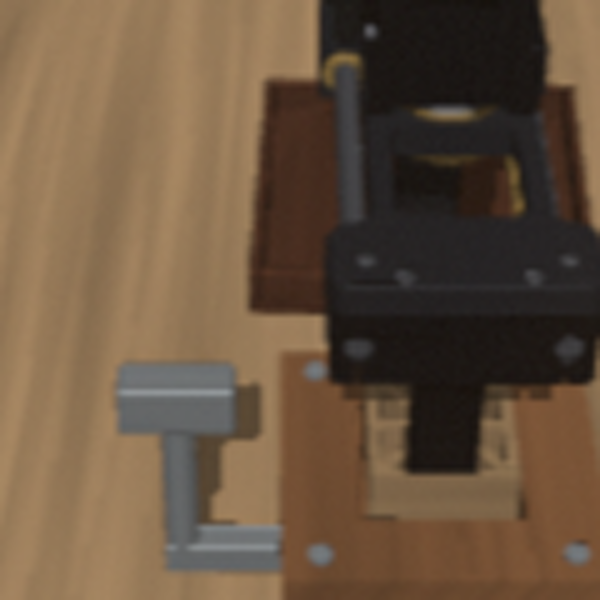

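The finger, at about (443,471), is now centred on the tile and matches the +26.5 mm correction. I'll descend.

>>> send_rows([
  [-0.12, 0, -0.3, 0, 0, 0, -1],
  [0, 0, -0.3, 0, 0, 0, -1],
  [0, 0, -0.3, 0, 0, 0, -1],
  [0, 0, -0.25, 0, 0, 0, -1],
  [0, 0, 0, 0, 0, 0, -1],
])

```text
time: 11.72
ee_pos: [0.4731, 0.2351, 0.0575]
eef_rot: [-0.019, 1.0, -0.0, 0.001]
ft_force: [-0.5, -0.8, -0.2]
width: 0.0872
```

```bash
python3 - <<'E'
from h import *
b=r.camera('side')
crop(b,230,220,120,120,5,'pics/f4s.png')
need(.4725,.2355,.0535,2.3)
p=r.read_state()['ee_pos']
f=lambda X:((proj('side',X)-[230,220]+.5)*5-.5).round(0)
for dx in (-.0095,.0095): print(f(p+[dx-.002,.0585,.0265]),f(p+[dx-.002,.0435,.0265]))
E
```

```text
t 11.77 pos [0.4732 0.2352 0.058 ] d/30mm [-0.02  0.01 -0.15] tilt/5 [-0.    0.03  0.  ] yaw/5 0.03 F [0.3 0.4 0.2] w 0.0869 q7 [-0.65  0.24  0.12  1.88 -0.03  1.01  1.09]
[477. 470.] [475. 435.]
[418. 468.] [417. 433.]
```

View pics/f4s.png

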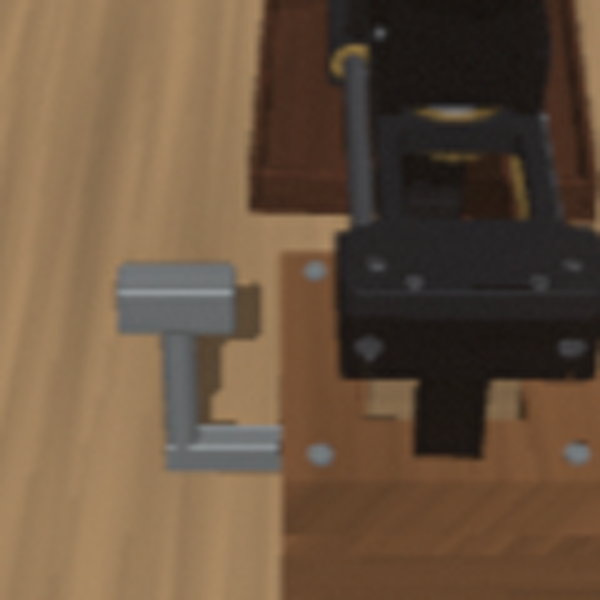

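The fingers straddle the tile, with the tip edge at about (450,457) just above the jig's top. I'll go 4 mm lower and close gently.

>>> send_rows([
  [0, 0, -0.16, 0, 0, 0, -1],
  [0, 0, 0, 0, 0, 0, 1],
  [0, 0, 0, 0, 0, 0, 1],
  [0, 0, 0, 0, 0, 0, 1],
  [0, 0, 0, 0, 0, 0, 1],
  [0, 0, 0, 0, 0, 0, 1],
  [0, 0, 0, 0, 0, 0, 1],
  [0, 0, 0, 0, 0, 0, 1],
  [0, 0, 0, 0, 0, 0, 1],
  [0, 0, 0, 0, 0, 0, 1],
], grip_force=15)

```text
time: 12.6
ee_pos: [0.4743, 0.2358, 0.0543]
eef_rot: [-0.019, 1.0, 0.001, 0.002]
ft_force: [-0.2, 0.5, -1.4]
width: 0.0499
```

>>> send_rows([
  [0, 0, 0, 0, 0, 0, 1],
  [0, 0, 0, 0, 0, 0, 1],
  [0, 0, 0, 0, 0, 0, 1],
  [0, 0, 0, 0, 0, 0, 1],
])

```text
time: 12.93
ee_pos: [0.4742, 0.2358, 0.0542]
eef_rot: [-0.019, 1.0, 0.001, 0.002]
ft_force: [-0.3, 0.1, -1.0]
width: 0.0499
```

The jaws hold the tile at 49.9 mm. I'll raise it straight up.

>>> send_rows([
  [0, 0, 0.15, 0, 0, 0, 1],
  [0, 0, 0.2, 0, 0, 0, 1],
  [0, 0, 0.3, 0, 0, 0, 1],
  [0, 0, 0.5, 0, 0, 0, 1],
  [0, 0, 0.6, 0, 0, 0, 1],
  [0, 0, 0, 0, 0, 0, 1],
])

```text
time: 13.43
ee_pos: [0.4739, 0.2354, 0.1113]
eef_rot: [-0.019, 1.0, 0.0, 0.002]
ft_force: [0.2, 0.7, 0.1]
width: 0.0498
```

```bash
python3 - <<'E'
from h import *
b=r.camera('side');a=r.camera('top')
crop(b,220,190,140,130,5,'pics/g1s.png')
need(.472,-.002,.12,-.4)
E
```

```text
t 13.53 pos [0.4726 0.2348 0.1084] d/30mm [-0.02 -7.89  0.39] tilt/5 [0.01 0.01 0.  ] yaw/5 -0.51 F [-1.  -0.8 -0.8] w 0.0494 q7 [-0.66  0.19  0.12  1.84 -0.02  1.12  1.08]
```

View pics/g1s.png

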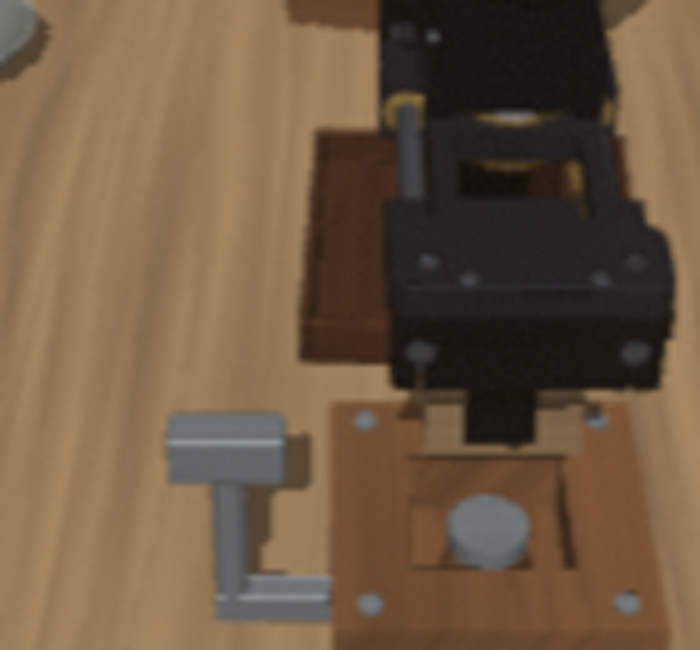

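The tile is held, level, and clear of the nest. I'll carry it to the tray.

>>> send_rows([
  [0, -0.4, 0.1, 0, 0, -0.05, 1],
  [0, -0.7, 0, 0, 0, -0.05, 1],
  [0, -0.9, 0, 0, 0, -0.06, 1],
  [0, -0.9, 0, 0, 0, -0.06, 1],
  [0, -0.9, 0, 0, 0, -0.06, 1],
  [0, -0.9, 0, 0, 0, -0.06, 1],
  [0, -0.9, 0, 0, 0, -0.06, 1],
  [0, -0.8, 0, 0, 0, -0.06, 1],
  [0, -0.6, 0, 0, 0, -0.05, 1],
  [0, 0, 0, 0, 0, 0, 1],
])

```text
time: 14.37
ee_pos: [0.4643, 0.0077, 0.1068]
eef_rot: [0.005, 1.0, -0.002, -0.004]
ft_force: [0.1, -0.5, -0.4]
width: 0.0499
```

```bash
python3 - <<'E'
from h import *
need(.472,-.002,.04,-.4)
E
```

```text
t 14.37 pos [0.4643 0.0077 0.1068] d/30mm [ 0.26 -0.32 -2.23] tilt/5 [ 0.04 -0.1   0.  ] yaw/5 0.04 F [ 0.1 -0.5 -0.4] w 0.0499 q7 [-0.41  0.05  0.31  1.99 -0.01  1.11  1.46]
```

>>> send_rows([
  [0.26, -0.3, -0.3, 0.04, -0.1, 0, 1],
  [0, 0, -0.4, 0, 0, 0, 1],
  [0, 0, -0.4, 0, 0, 0, 1],
  [0, 0, -0.4, 0, 0, 0, 1],
  [0, 0, 0, 0, 0, 0, 1],
])

```text
time: 14.78
ee_pos: [0.4696, -0.0057, 0.0591]
eef_rot: [0.008, 1.0, 0.0, -0.001]
ft_force: [-0.8, 0.2, -0.1]
width: 0.0499
```

```bash
python3 - <<'E'
from h import *
b=r.camera('side');a=r.camera('top')
crop(b,250,170,140,120,5,'pics/g2s.png');cv2.imwrite('pics/g2t.png',a)
need(.472,-.002,-.0098,-.4)
E
```

```text
t 14.88 pos [ 0.4708 -0.0055  0.0611] d/30mm [ 0.04  0.12 -2.36] tilt/5 [-0.01  0.01  0.  ] yaw/5 0.11 F [ 1.   0.1 -0. ] w 0.05 q7 [-0.39  0.12  0.32  2.03 -0.05  1.    1.51]
```

View pics/g2s.png

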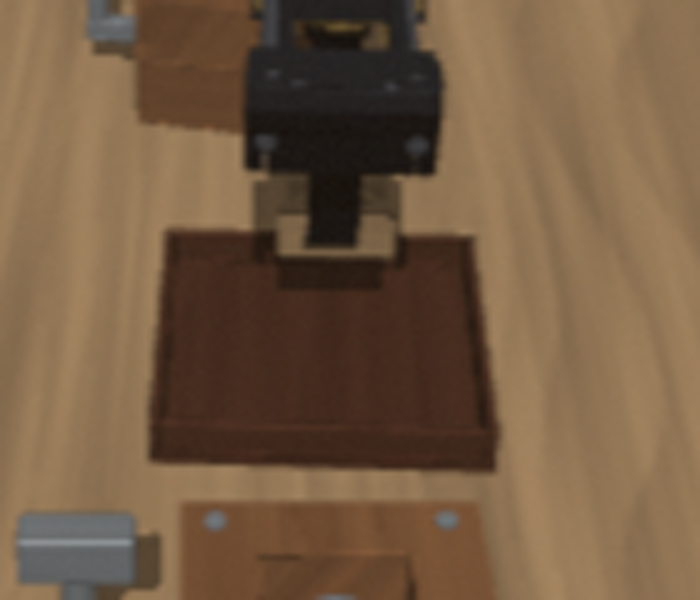

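View pics/g2t.png

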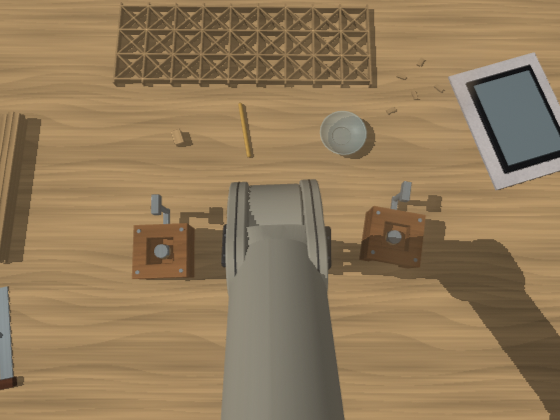

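```bash
python3 -c "
from h import *
for z in(.065,.07,.076,.08): print(onz('side',250+338.5/5-.5,170+260.5/5-.5,z).round(4))"
```

```text
[0.466  0.0119 0.065 ]
[0.4663 0.019  0.07  ]
[0.4668 0.0275 0.076 ]
[0.4671 0.0332 0.08  ]
```

>>> send_rows([
  [0.04, 0.12, -0.4, 0, 0, 0.1, 1],
  [0, 0, -0.4, 0, 0, 0, 1],
  [0, 0, -0.4, 0, 0, 0, 1],
  [0, 0, -0.4, 0, 0, 0, 1],
  [0, 0, -0.2, 0, 0, 0, 1],
  [0, 0, 0, 0, 0, 0, 1],
])

```text
time: 15.38
ee_pos: [0.4752, -0.0005, 0.0104]
eef_rot: [0.003, 1.0, 0.001, 0.004]
ft_force: [-0.6, 0.7, -0.7]
width: 0.0498
```

```bash
python3 - <<'E'
from h import *
b=r.camera('side')
crop(b,250,170,140,120,5,'pics/g3s.png')
need(.472,-.002,-.0098,-.4)
E
```

```text
t 15.43 pos [ 0.4755 -0.0005  0.0109] d/30mm [-0.12 -0.05 -0.69] tilt/5 [-0.03  0.09  0.  ] yaw/5 -0.01 F [-0.9 -0.1  0.2] w 0.0497 q7 [-0.38  0.2   0.31  2.07 -0.08  0.88  1.54]
```

View pics/g3s.png

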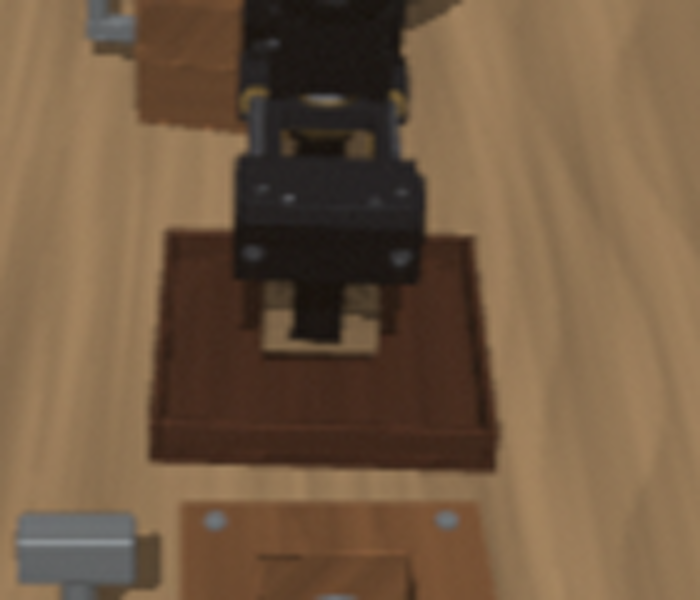

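The tile is inside the tray's walls, with its lower front edge at about (320,354), 15–20 mm above the floor. I'll level it and ease it down until it touches.

>>> send_rows([
  [-0.1, 0, -0.2, -0.03, 0.09, 0, 1],
  [0, 0, -0.15, 0, 0, 0, 1],
  [0, 0, 0, 0, 0, 0, 1],
])

```text
time: 15.68
ee_pos: [0.4737, -0.0002, 0.0017]
eef_rot: [0.003, 1.0, 0.0, 0.001]
ft_force: [0.2, -1.5, -0.7]
width: 0.05
```

>>> send_rows([
  [0, 0, -0.12, 0, 0.02, 0, 1],
])

```text
time: 15.77
ee_pos: [0.4743, -0.0001, -0.0014]
eef_rot: [0.003, 1.0, 0.0, 0.001]
ft_force: [-0.4, 0.9, -0.1]
width: 0.05
```

```bash
python3 - <<'E'
from h import *
b=r.camera('side')
crop(b,280,210,80,50,8,'pics/g4s.png')
need(.472,-.002,-.0098,-.4)
E
```

```text
t 15.82 pos [ 4.737e-01 -1.000e-04 -2.300e-03] d/30mm [-0.06 -0.06 -0.25] tilt/5 [-0.01  0.01  0.  ] yaw/5 -0.01 F [ 0.9  0.8 -1. ] w 0.0501 q7 [-0.38  0.23  0.31  2.07 -0.09  0.86  1.55]
```

View pics/g4s.png

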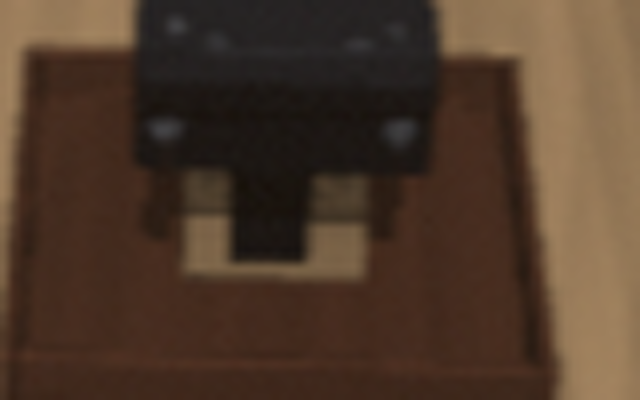

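>>> send_rows([
  [0, 0, -0.1, 0, 0, 0, 1],
])

```text
time: 15.9
ee_pos: [0.474, -0.0001, -0.0051]
eef_rot: [0.003, 1.0, 0.0, 0.001]
ft_force: [-0.6, 0.4, -0.6]
width: 0.0497
```

>>> send_rows([
  [0, 0, -0.08, 0, 0, 0, 1],
])

```text
time: 15.98
ee_pos: [0.4741, -0.0001, -0.0078]
eef_rot: [0.003, 1.0, 0.0, 0.001]
ft_force: [-0.6, -0.2, -0.6]
width: 0.0498
```

>>> send_rows([
  [0, 0, -0.06, 0, 0, 0, 1],
])

```text
time: 16.07
ee_pos: [0.474, -0.0001, -0.0099]
eef_rot: [0.003, 1.0, 0.0, 0.001]
ft_force: [-5.6, -2.1, 17.7]
width: 0.0497
```

The tile touched the floor at a reported z of −0.0099, as predicted. I'll settle, open and check before leaving.

>>> send_rows([
  [0, 0, 0, 0, 0, 0, 1],
  [0, 0, 0, 0, 0, 0, 0.2],
  [0, 0, 0, 0, 0, 0, 0],
  [0, 0, 0, 0, 0, 0, -0.3],
  [0, 0, 0, 0, 0, 0, -0.6],
  [0, 0, 0, 0, 0, 0, -0.6],
  [0, 0, 0, 0, 0, 0, -0.6],
  [0, 0, 0, 0, 0, 0, -0.6],
  [0, 0, 0, 0, 0, 0, -0.6],
])

```text
time: 16.82
ee_pos: [0.4742, -0.0002, -0.0101]
eef_rot: [0.003, 1.0, 0.0, 0.001]
ft_force: [-0.5, 1.0, 0.7]
width: 0.0691
```

```bash
python3 - <<'E'
from h import *
b=r.camera('side')
crop(b,280,210,80,50,8,'pics/g5s.png')
need(.472,-.002,.15,-.4)
E
```

```text
t 16.87 pos [ 4.741e-01 -2.000e-04 -1.010e-02] d/30mm [-0.07 -0.06  5.34] tilt/5 [-0.01  0.01  0.  ] yaw/5 -0.01 F [ 0.5 -0.1 -0.9] w 0.069 q7 [-0.38  0.24  0.31  2.08 -0.1   0.84  1.55]
```

View pics/g5s.png

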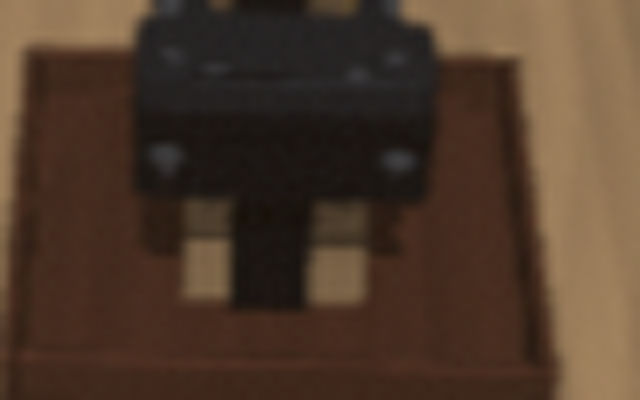

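The finger has come off the tile, which rests on the floor with its front edge at about row 302. I'll rise and back away.

>>> send_rows([
  [0, 0, 0.2, 0, 0, 0, -0.6],
  [0, 0, 0.3, 0, 0, 0, -0.6],
  [0, 0, 0.5, 0, 0, 0, -0.6],
  [0, 0, 0.7, 0, 0, 0, -0.6],
  [0, 0, 0.8, 0, 0, 0, -0.6],
  [0, 0, 0.8, 0, 0, 0, -0.6],
  [0, 0, 0.8, 0, 0, 0, -0.6],
  [0, 0, 0.8, 0, 0, 0, -0.6],
  [0, 0, 0.5, 0, 0, 0, -0.6],
  [0, 0, 0, 0, 0, 0, -0.6],
])

```text
time: 17.7
ee_pos: [0.4718, -0.0017, 0.166]
eef_rot: [0.004, 1.0, 0.0, 0.001]
ft_force: [1.2, -0.2, 0.0]
width: 0.0693
```

```bash
python3 - <<'E'
from h import *
b=r.camera('side');a=r.camera('top')
crop(b,200,130,180,220,3,'pics/h1s.png'); cv2.imwrite('pics/h1t.png',a)
need(.472,-.002,.15,-.4)
E
```

```text
t 17.8 pos [ 0.4707 -0.0018  0.1631] d/30mm [ 0.04 -0.01 -0.44] tilt/5 [ 0.   -0.01  0.  ] yaw/5 0.01 F [ 0.6  0.7 -0.3] w 0.0694 q7 [-0.41  0.    0.32  1.91 -0.    1.23  1.47]
```

View pics/h1s.png

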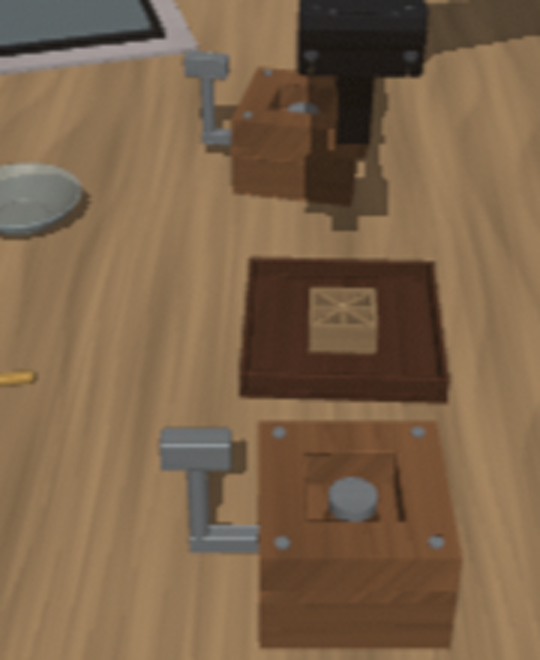

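The tile sits flat in the tray at about (343,320), the jig is empty with its handle up, and the gripper is clear. I'll settle, check that the spare handle hasn't moved, and hand in.

>>> send_rows([
  [0, 0, 0, 0, 0, 0, -0.6],
  [0, 0, 0, 0, 0, 0, -0.6],
  [0, 0, 0, 0, 0, 0, -0.6],
])

```text
time: 18.05
ee_pos: [0.469, -0.002, 0.1608]
eef_rot: [0.004, 1.0, -0.001, -0.002]
ft_force: [-0.5, -0.0, -0.3]
width: 0.0697
```

```bash
python3 - <<'E'
from h import *
a=r.camera('top').astype(int);o=cv2.imread('pics/top0.png').astype(int)
print('spare handle diff max',np.abs(a-o)[178:200,385:415].max())
print(r.read_state()['joint_vel'].round(3), r.read_state()['ft_force'].round(1))
r.close_job()
E
```

```text
spare handle diff max 2
[ 0.001 -0.002 -0.    -0.004  0.     0.004 -0.   ] [0.5 0.2 0.4]
the job is handed in; nothing more can be done
```

The tile is lying flat near the centre of the dark tray, and the job was handed in at about 18 s of the 48 s allowed. I lifted the jig's handle about 20 mm to its stop and let go, and it stayed up. I then gripped the tile by two opposite sides, carried it over and lowered it until it touched the tray floor before opening the jaws.

**Last checks:** The side picture shows the tile inside the tray walls, the jig's nest empty and its handle still up. The spare jig's handle is unchanged in the top view. The arm was at rest, clear of everything, with no force on it.

**What disagreed:**
- **Height reading:** the fingertips were really about 26.5 mm higher than the reported TCP height. The pictures suggested 25–35 mm. To settle it I touched the handle bar's top with closed fingers, then used that correction, and the tile met the tray floor where it predicted.
- **Tile height in the picture:** one image check during the carry put the tile about 5 mm lower than the corrected reading, so I relied on touch for the set-down.
- **Forces:** the end of the touch on the bar read about 55 N at the wrist and the handle's stop about 59 N. Both went through the fingers, below the 120 N wrist limit. Setting the tile down read about 18 N upwards.

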